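Clamp a specimen on the infrared spectrometer

ROBOT

A 6-joint arm with a two-finger parallel gripper is mounted at the origin on the work surface. World frame = base frame: x ahead of the robot, y to its left, z up, the work surface at z = 0. Lengths are in m, angles in rad, forces in N, time in s.
With the tool pointing down it reaches from about 0.3 to 0.95 m from the base axis. Payload 3.1 kg.
Tool frame: the origin (TCP) lies at the very end of the fingers, on their centre line; the grasp point (between the pads) lies 19 mm behind it; z points along the fingers, y is the line along which they close (so a half turn about z gives the same grasp; the last joint's range is limited). The gripper opens to 85 mm and grips with 20 to 120 N. Pads are 22 mm wide; open, the fingers measure 114 mm over their backs; the gripper's body (76 mm by 85 mm) begins 54 mm behind the grasp point. The pads swing forward as they close: fully open they stand 13 mm farther back than shut.
Start: joints at [1.161, 0.308, 1.634, -0, 1.2, -0.07], TCP at [0.208, 0.589, 0.231] pointing down, gripper open.
Joint ranges: [-3.06, 3.06], [-0.79, 1.96], [0.05, 2.63], [-1.19, 4.34], [0.05, 2.64], [-2.94, 2.94]. Speed limits (rad/s): [2.79, 2.79, 3.14, 3.14, 3.14, 3.14].

INTERFACE

Orientations are given as a unit quaternion [x, y, z, w].
In Python, from rig import env, optics gives the robot as it stands.
- The arm moves only by the tool send_rows, never from a script. Its argument "deltas" is a list of rows, each a list of 3 entries, a list of its own where there are three numbers: the shift along the tool's x, y, z in cm, then the turn about the tool's z in degrees, then the opening, from 0 (shut) to 1 (fully open). A call has 1 to 8 rows; each row is the pose to reach, as a shift and turn from the pose commanded when the call began, along the tool's axes at that moment; what a row does not reach only later rows make up. A row lasts 1/10 s, in which the tool goes at most 50 mm and 8.59 degrees, less where a joint would pass 70% of its speed; a pose out of reach is approached as far as the arm can. A call with a gripper value outside its range is refused whole. The fingers move at their own pace and stop on an object; "grip_force" is the grip in N (left out, the last holds). Time passes only in rows, so rows that repeat a pose let the fingers close. It gives the time, the measured TCP pose, the force, the opening and the grip force at its end, in the units of the state.
- env.observe(): the state, without advancing time (a new reading comes with each control period).
- optics.snapshot(name): name is "side" or "top" or "wrist"; returns a dict with "image" (420x560x3 uint8, blue, green, red), "fov_y" (degrees; the focal length in pixels is half the picture's height over the tangent of half this angle, whatever the lens; pixels are square), "cx", "cy" (the principal point, pixels), "rvec" (rotation vector, rad) and "tvec" (3), from world to camera coordinates, as OpenCV has them. Camera axes: x right, y down, z forward; pixel columns grow to the right and rows downward; lengths in m; the calibration is good to about 2 mm. A picture is of the moment at which its call begins. There is no depth.
- env.close_job(): hands the job in; it is judged then, once.
The state is a dict: "time_s": time; "joint_pos": joint angles; "joint_vel": joint speeds; "effort": joint torques, N m; "position": TCP position; "ee_rot": TCP orientation; "wrist_force": force on the tool from outside, world axes, zero at the start; "ft_torque": the same for the moment, N m; "gripper_width": opening from 0.0 (shut) to 1.0 (fully open); "grip_force": force on a finger pad.
Only numpy, scipy, OpenCV 4.12 (cv2) and the standard library are available. Lean on these libraries where they do the work, as an engineer would, in place of code of your own. Each camera call takes 0.05 s, during which the arm holds its last target. There are 200 camera calls.

TASK

Get the specimen on the infrared spectrometer clamped for its reading: swing the pressure arm in over the crystal until it meets its stop, then turn the star wheel clockwise, pushing one spoke after another, until the anvil has come down on the specimen and the wheel has stiffened to about 9 N at the spoke ends. Handle the clamp gently, do not overtighten it or the crystal cracks, and leave the clamp tight, the arm home and the bottle, pot, vial and spatula where they stand.

Things in the scene. Friction and masses are not known exactly. Their poses are not given: they have to be found in the camera images.
- spectrometer: White bench-top infrared spectrometer, blue front, fixed: 320 mm along its x, 360 mm along its y, flat deck 100 mm high; along its left (+y) edge a 125 mm wide hump, 146 mm high. Origin: centre of its underside; -x is its front, towards the robot. The crystal lies in a round steel plate on the deck at (-60, -50) mm; the post of the pressure arm stands at (80, -50) mm.
- specimen: Off-white plastic disc, 16 mm across, 6 mm thick, lying in the crystal's shallow well; it does not slide. Origin: centre of its underside. How high it stands differs by some 1.5 mm from one specimen to the next, so how far the wheel must turn is found by feel.
- clamp_arm: Aluminium pressure arm, swivels level on the post. Origin: on the post's axis, 161 mm above the bench. Along its own -x: beam 32 mm wide, 20 mm thick; at 140 mm a round head, 46 mm across, with screw and star wheel; then a 12 mm bar to point nose. Home (on its stop) when parallel to the spectrometer's x axis; starts 0.7 to 1.2 rad open, anticlockwise from above. Stays where left.
- nose (a point): Centre of the yellow ball, 26 mm across, at the arm's free end, 245 mm from the post's axis, 164 mm above the bench. Push the arm here: it closes clockwise seen from above (from the spectrometer's right towards its left) with about 4 N. Beyond the wheel's hub no part of the arm stands higher than 178 mm above the bench.
- star_wheel: Star wheel, level, on the clamp screw over the arm's head: hub 32 mm across, from 12 mm below to 10 mm above the origin; four 8 mm steel spokes along its own +x, +y, -x, -y with red end balls. Origin: on the axis at spoke mid-height, 217 to 220 mm above the bench at the start. Clockwise from above winds it and the anvil down 12 mm per turn; 1.5 to 3.9 rad are needed. Stays where left.
- spoke_ball (a point): Centre of the red ball, 15 mm across, ending the +x spoke, 52 mm from the axis. Sideways push needed at a ball: about 5 N (0.25 N m) while the anvil is free; once it presses on the specimen, 3.7 N more for each 0.25 rad. Right at about 9 N (0.45 N m; 8 to 10 N passes); at 11 N (0.575 N m) the crystal cracks. Spokes pushed on the side nearest the robot also press the arm to its stop.
- solvent: Amber glass bottle, 60 mm across, 150 mm high, on the bench to the right. Origin: centre of its underside. Leave alone.
- pot: Clear pot with blue lid, 42 mm across, 45 mm high, on the bench to the right of the spectrometer. Origin: centre of its underside. Leave alone.
- vial: Small glass vial with white cap, 24 mm across, 32 mm high, on the deck in front of the hump. Origin: centre of its underside. Leave alone.
- spatula: Slim steel laboratory spatula, 170 mm long, 6 mm thick, lying on the bench to the left. Origin: its middle, on the bench. Leave alone.

How it is judged:
By the outcome, as a careful person would: the job done as asked, in the order asked, and still so for the second after the job is handed in, with the robot touching nothing.
It also fails if it takes over 70 s, if anything falls off the work surface, if the arm or the gripper's body presses on something with over 40 N, if the wrist force passes 120 N, or if a joint passes its speed limit or range.

## Working session

There is one attempt and no reset: what is moved stays moved. The work goes in short steps, Python scripts to look and compute and a tool call to move; the robot and the scene stay as the last step left them, time stands still between calls to the robot, and variables do not carry over. Pictures are saved under pics/ and viewed, at most 10 in all, crops included, and the job is handed in when it is done.

Besides the shell and the picture viewer there is one more tool, called by a JSON object that holds its "op" and its "data". send_rows: Moves the arm, as the interface text tells. Its arguments: {"type":"object","properties":{"deltas":{"type":"array"},"grip_force":{"type":"number"}},"required":["deltas"]}

```bash
ls; mkdir -p pics; cat > h.py <<'E'
import numpy as np, cv2
from rig import env, optics
def cam(n):
    s=optics.snapshot(n); im=np.asarray(s["image"]); f=im.shape[0]/2/np.tan(np.radians(s["fov_y"])/2)
    K=np.array([[f,0,s["cx"]],[0,f,s["cy"]],[0,0,1]]); R=cv2.Rodrigues(np.array(s["rvec"],float))[0]
    return im,K,R,np.array(s["tvec"],float).ravel()
def ray(c,px):
    im,K,R,t=c; d=R.T@np.linalg.solve(K,[px[0],px[1],1]); return -R.T@t,d
def onz(c,px,z):
    o,d=ray(c,px); return o+d*(z-o[2])/d[2]
def proj(c,P):
    im,K,R,t=c; q=K@(R@np.array(P)+t); return q[:2]/q[2]
def blobs(im,kind,amin=15):
    h=cv2.cvtColor(im,cv2.COLOR_BGR2HSV); H,S,V=cv2.split(h)
    m={'red':((H<8)|(H>172))&(S>130)&(V>70),'yellow':(H>20)&(H<35)&(S>130)&(V>90)}[kind].astype(np.uint8)
    n,_,st,ce=cv2.connectedComponentsWithStats(m)
    return [(ce[i].round(1).tolist(),int(st[i,4])) for i in range(1,n) if st[i,4]>=amin]
E
python3 - <<'E'
from h import *
for n in("top","side"):
    c=cam(n); cv2.imwrite(f"pics/{n}1.png",c[0]); print(n,"cam at",ray(c,(280,210))[0].round(3))
    for k in("red","yellow"):
        for b in blobs(c[0],k): print(k,b,onz(c,b[0],.218 if k=="red" else .164).round(4))
print(env.observe())
E
```

```text
pics
top cam at [ 0.318 -0.042  1.215]
red ([76.9, 90.1], 66) [0.786  0.3999 0.218 ]
red ([28.0, 100.3], 69) [0.7563 0.4977 0.218 ]
red ([96.6, 106.8], 53) [0.7514 0.3534 0.218 ]
red ([47.4, 117.0], 59) [0.722  0.4513 0.218 ]
red ([297.1, 161.8], 33) [ 0.6595 -0.0681  0.218 ]
red ([264.8, 179.9], 36) [ 0.617  -0.0056  0.218 ]
red ([315.6, 192.5], 47) [ 0.5977 -0.1085  0.218 ]
red ([283.5, 210.5], 32) [ 0.5566 -0.0469  0.218 ]
yellow ([93.0, 86.7], 68) [0.8218 0.3897 0.164 ]
yellow ([44.6, 97.2], 66) [0.7898 0.4919 0.164 ]
yellow ([63.9, 113.7], 58) [0.754  0.4435 0.164 ]
yellow ([14.3, 123.9], 68) [0.7232 0.5468 0.164 ]
yellow ([327.1, 226.4], 122) [ 0.5418 -0.1393  0.164 ]
side cam at [ 0.093 -0.758  0.846]
red ([256.4, 96.8], 31) [0.6945 0.3546 0.218 ]
red ([254.1, 106.0], 29) [0.6624 0.3092 0.218 ]
red ([281.8, 108.0], 36) [0.7228 0.2624 0.218 ]
red ([280.1, 117.9], 32) [0.6905 0.2174 0.218 ]
red ([302.5, 166.7], 21) [ 0.6184 -0.0024  0.218 ]
red ([333.8, 175.3], 27) [ 0.6609 -0.0652  0.218 ]
red ([289.4, 184.3], 29) [ 0.5569 -0.045   0.218 ]
red ([321.0, 193.4], 30) [ 0.5983 -0.1
[... 273 characters left out ...]
time_s': 0.1, 'joint_pos': array([ 1.16130285e+00,  3.08939067e-01,  1.63507242e+00, -2.15231747e-05,
        1.19968300e+00, -6.96794790e-02]), 'joint_vel': array([-0.00124437, -0.00171847, -0.00394674,  0.00112965, -0.00075587,
       -0.0037465 ]), 'effort': array([-1.09995159e-03, -4.16411448e+01, -2.77644485e+01, -1.36374683e-04,
        3.95260126e-03, -1.87766312e-05]), 'position': array([0.20804072, 0.58856508, 0.23014247]), 'ee_rot': array([ 1.69086738e-01,  9.85600614e-01, -1.02328051e-03, -2.39645744e-04]), 'wrist_force': array([0.54470923, 0.53774053, 0.72727728]), 'ft_torque': array([-0.01022685, -0.01492443,  0.00203268]), 'grip_force': 0.0, 'gripper_width': 0.9987721347302648}
```

View pics/top1.png

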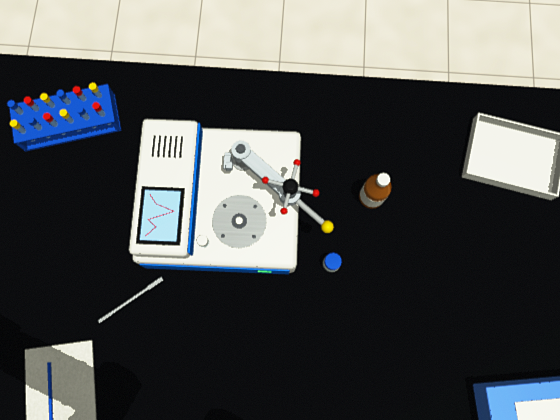

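View pics/side1.png

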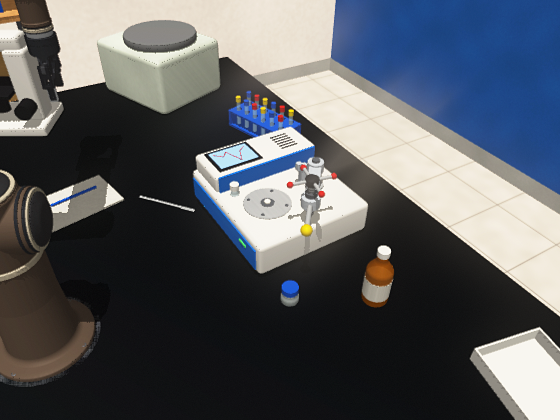

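The top view shows the crystal plate centre at about (239,221), the post at (240,150), the wheel hub at (290,187) and the nose at (327,226). The pot is at (333,262), the bottle at (376,190) and the vial at (202,240).

```bash
python3 - <<'E'
from h import *
c=cam("top"); im=c[0]
cr=onz(c,(239,221),.105); nose=onz(c,(327.1,226.4),.164)
w=np.array([.6077,-.0573,.218])
po=onz(c,(240,149.5),.175); a=onz(c,(300,132),.1); b=onz(c,(296,271),.1)
print("crystal",cr,"post",po,"edge",a,b,"yaw edge",np.arctan2(*(a-b)[[1,0]]),"yaw post",np.arctan2(*(po-cr)[[1,0]]), "dist",np.linalg.norm((po-cr)[:2]))
d=(nose-w)[:2]; print("arm dir",d/np.linalg.norm(d),np.linalg.norm(d), "post-nose",np.linalg.norm((nose-po)[:2]),"post-wheel",np.linalg.norm((w-po)[:2]))
for n,px,z in(("pot",(333,262),.045),("bottle",(383,180),.15),("vial",(202,240),.132)): print(n,onz(c,px,z).round(3))
for p in((.6595,-.0681),(.617,-.0056),(.5977,-.1085),(.5566,-.0469)): v=np.array(p)-w[:2]; print(np.linalg.norm(v).round(4),np.degrees(np.arctan2(v[1],v[0])).round(1))
E
```

```text
crystal [0.55356962 0.04829098 0.105     ] post [0.69350313 0.05316464 0.175     ] edge [ 0.77213765 -0.0737883   0.1       ] [ 0.45308573 -0.08264928  0.1       ] yaw edge 0.027765716999743884 yaw post 0.034814317549438104 dist 0.14001835499236812
arm dir [-0.62636504 -0.77952988] 0.10524077795705421 post-nose 0.24510618661115566 post-wheel 0.13987356433562723
pot [ 0.486 -0.167  0.045]
bottle [ 0.654 -0.256  0.15 ]
vial [0.502 0.121 0.132]
0.0529 -11.8
0.0525 79.8
0.0522 -101.1
0.0521 168.5
```

```bash
cat >> h.py <<'E'
from scipy.spatial.transform import Rotation as Ro
def plan(targets):
    """targets: list of (x,y,z,xangle_deg of tool x axis); prints shift(cm) and turn(deg)"""
    s=env.observe(); R=Ro.from_quat(s["ee_rot"]).as_matrix(); xa=np.degrees(np.arctan2(R[1,0],R[0,0]))
    print("t",round(s["time_s"],2),"pos",s["position"].round(4),"xang",xa.round(1),"F",s["wrist_force"].round(2))
    for t in targets:
        d=R.T@(np.array(t[:3])-s["position"])*100; turn=-((t[3]-xa+180)%360-180)
        print([d.round(2).tolist(),round(float(turn),1)])
POST=np.array([.6935,.053]); YAW=.03
def pol(c,r,deg): return np.array(c)+r*np.array([np.cos(np.radians(deg)),np.sin(np.radians(deg))])
E
python3 - <<'E'
from h import *
plan([(.208,.589,.33,160.5),(.573,-.163,.33,141.7),(.573,-.163,.156,141.7)])
E
```

```text
t 0.15 pos [0.2081 0.5887 0.2303] xang 160.5 F [-0.42 -0.21 -0.18]
[[0.02, 0.01, -9.97], 0.0]
[[-59.46, -58.72, -9.87], 18.8]
[[-59.46, -58.69, 7.53], 18.8]
```

{"op": "send_rows", "data": {"deltas": [[[0,0,-5],0,0],[[0,0,-10],0,0],[[-59.5,-58.7,-10],18.8,0],[[-59.5,-58.7,-10],18.8,0],[[-59.5,-58.7,-10],18.8,0],[[-59.5,-58.7,-10],18.8,0],[[-59.5,-58.7,-10],18.8,0],[[-59.5,-58.7,-10],18.8,0]], "grip_force": 40}}

```text
time_s: 0.95
position: [0.3397, 0.3175, 0.331]
ee_rot: [0.327, 0.945, -0.0, 0.0]
wrist_force: [0.6, 0.5, -0.4]
gripper_width: 0.003
grip_force: 0.0
```

```bash
python3 - <<'E'
from h import *
plan([(.573,-.163,.33,141.7)])
E
```

```text
t 0.95 pos [0.3397 0.3175 0.331 ] xang 141.8 F [ 0.62  0.49 -0.39]
[[-48.06, -23.31, 0.11], 0.1]
```

{"op": "send_rows", "data": {"deltas": [[[-48,-23.3,0],0,0],[[-48,-23.3,0],0,0],[[-48,-23.3,0],0,0],[[-48,-23.3,0],0,0],[[-48,-23.3,0],0,0],[[-48,-23.3,0],0,0],[[-48,-23.3,0],0,0],[[-48,-23.3,0],0,0]]}}

```text
time_s: 1.75
position: [0.5141, -0.0426, 0.3311]
ee_rot: [0.328, 0.945, 0.0, 0.0]
wrist_force: [0.2, 0.6, -0.8]
gripper_width: -0.001
grip_force: 0.0
```

```bash
python3 - <<'E'
from h import *
plan([(.573,-.163,.33,141.7)])
E
```

```text
t 1.75 pos [ 0.5141 -0.0426  0.3311] xang 141.7 F [ 0.17  0.63 -0.78]
[[-12.08, -5.8, 0.11], 0.0]
```

{"op": "send_rows", "data": {"deltas": [[[-12.1,-5.8,0],0,0],[[-12.1,-5.8,0],0,0],[[-12.1,-5.8,0],0,0],[[-12.1,-5.8,5],0,0],[[-12.1,-5.8,10],0,0],[[-12.1,-5.8,14],0,0],[[-12.1,-5.8,17],0,0],[[-12.1,-5.8,17.5],0,0]]}}

```text
time_s: 2.55
position: [0.5687, -0.1597, 0.1508]
ee_rot: [0.328, 0.945, 0.0, -0.005]
wrist_force: [-0.9, -0.7, 0.2]
gripper_width: -0.001
grip_force: 0.0
```

```bash
python3 - <<'E'
from h import *
import numpy as np
c=cam("top"); cv2.imwrite("pics/top2.png",cv2.resize(c[0][100:300,180:420],(720,600),interpolation=2))
# tool centre = nose arc point, behind by d along tangential
def tool(ang,d=.024,r=.245,z=.156):
    n=pol(POST,r,ang); v=np.array([np.sin(np.radians(ang)),-np.cos(np.radians(ang))]); p=n-d*v
    return (*p,z,ang-90)
print(tool(231.7,.039))
plan([tool(a) for a in (231.7,226,221,216,211,206,201,196)])
E
```

```text
(np.float64(0.5722604156609808), np.float64(-0.16344159302061573), 0.156, 141.7)
t 2.6 pos [ 0.5702 -0.1602  0.1527] xang 141.7 F [-0.81 -0.5   0.12]
[[1.14, -0.13, -0.32], 0.0]
[[3.59, -0.25, -0.31], 5.7]
[[5.73, -0.15, -0.29], 10.7]
[[7.86, 0.13, -0.28], 15.7]
[[9.95, 0.6, -0.27], 20.7]
[[12.0, 1.26, -0.25], 25.7]
[[13.98, 2.08, -0.24], 30.7]
[[15.89, 3.08, -0.23], 35.7]
```

View pics/top2.png

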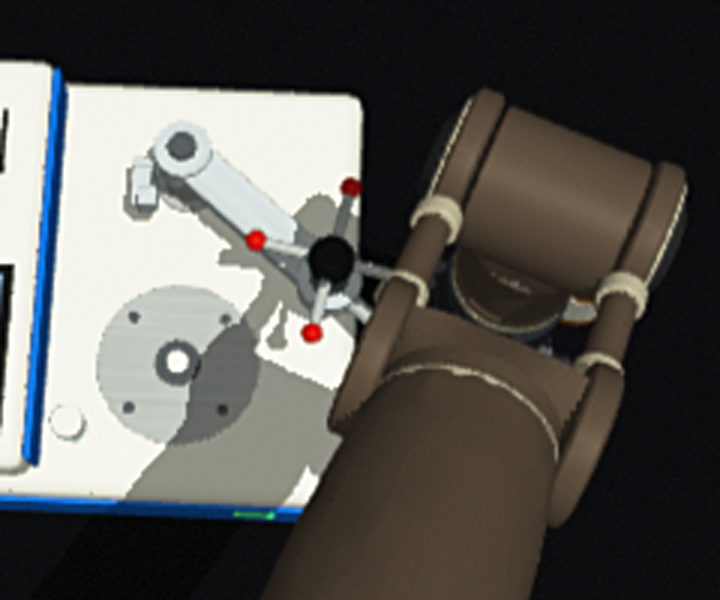

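The finger stands to the right of the nose, at about (500,330) in the crop. The wheel, with its hub at (332,260), has not moved.

{"op": "send_rows", "data": {"deltas": [[[0.6,-0.1,-0.2],0,0],[[1.2,-0.1,-0.2],0,0],[[1.8,-0.2,-0.2],1.5,0],[[2.6,-0.2,-0.2],3.5,0],[[3.6,-0.2,-0.2],5.7,0],[[4.7,-0.2,-0.2],8.2,0],[[5.7,-0.1,-0.2],10.7,0],[[6.8,0,-0.2],13.2,0]]}}

```text
time_s: 3.4
position: [0.5214, -0.1205, 0.1611]
ee_rot: [0.435, 0.9, -0.001, 0.004]
wrist_force: [2.1, -3.2, 1.1]
gripper_width: -0.002
grip_force: 1.9
```

```bash
cat >> h.py <<'E'
def tool(ang,d=.024,r=.245,z=.156,c=POST):
    n=pol(c,r,ang); v=np.array([np.sin(np.radians(ang)),-np.cos(np.radians(ang))]); p=n-d*v
    return (*p,z,ang-90)
E
python3 - <<'E'
from h import *
plan([tool(a) for a in (216,213.5,211,208.5,206,203.5,201,198.5)])
E
```

```text
t 3.4 pos [ 0.5214 -0.1205  0.1611] xang 128.4 F [ 2.14 -3.2   1.05]
[[1.54, -0.31, 0.49], 2.4]
[[2.61, -0.35, 0.49], 4.9]
[[3.69, -0.34, 0.48], 7.4]
[[4.76, -0.28, 0.47], 9.9]
[[5.83, -0.18, 0.46], 12.4]
[[6.89, -0.03, 0.45], 14.9]
[[7.95, 0.17, 0.45], 17.4]
[[8.99, 0.41, 0.44], 19.9]
```

{"op": "send_rows", "data": {"deltas": [[[1.4,-0.2,0.2],2.4,0],[[2.5,-0.3,0.3],4.9,0],[[3.6,-0.3,0.3],7.4,0],[[4.7,-0.3,0.3],9.9,0],[[5.8,-0.2,0.3],12.4,0],[[6.9,0,0.3],14.9,0],[[7.9,0.2,0.3],17.4,0],[[9,0.4,0.3],19.9,0]]}}

```text
time_s: 4.2
position: [0.4698, -0.047, 0.1584]
ee_rot: [0.584, 0.812, 0.001, 0.005]
wrist_force: [4.0, -2.5, 2.2]
gripper_width: -0.003
grip_force: 1.8
```

```bash
python3 - <<'E'
from h import *
plan([tool(a) for a in (198,195.5,193,190.5,188,186,184.5,183)])
E
```

```text
t 4.2 pos [ 0.4698 -0.047   0.1584] xang 108.5 F [ 3.96 -2.49  2.2 ]
[[0.2, -0.14, 0.24], 0.5]
[[1.27, -0.21, 0.23], 3.0]
[[2.34, -0.24, 0.22], 5.5]
[[3.42, -0.21, 0.22], 8.0]
[[4.49, -0.15, 0.21], 10.5]
[[5.34, -0.06, 0.21], 12.5]
[[5.98, 0.03, 0.2], 14.0]
[[6.62, 0.13, 0.2], 15.5]
```

{"op": "send_rows", "data": {"deltas": [[[0.7,0,0.1],1.5,0],[[1.4,0,0.1],3,0],[[2.4,0,0.1],5.5,0],[[3.4,0,0.1],8,0],[[4.4,0,0.1],10.5,0],[[5.2,0,0.1],12.5,0],[[5.8,0.1,0.1],14,0],[[6.2,0.1,0.1],15,0]]}}

```text
time_s: 5.0
position: [0.45, 0.0126, 0.1567]
ee_rot: [0.685, 0.729, 0.002, 0.003]
wrist_force: [1.8, -3.0, 1.8]
gripper_width: 0.001
grip_force: 1.7
```

```bash
python3 - <<'E'
from h import *
plan([tool(a) for a in (183,182,181,180)])
E
```

```text
t 5.0 pos [0.45   0.0126 0.1567] xang 93.6 F [ 1.77 -3.    1.78]
[[0.36, 0.03, 0.07], 0.6]
[[0.79, -0.0, 0.07], 1.6]
[[1.22, -0.03, 0.07], 2.6]
[[1.65, -0.05, 0.07], 3.6]
```

Nose is at y≈0.037, and home is expected at 0.0457. Creeping on to the stop.

{"op": "send_rows", "data": {"deltas": [[[0.3,0,0],0.5,0],[[0.5,0,0],1,0],[[0.7,0,0],1.5,0],[[0.8,0,0],1.5,0],[[0.9,0,0],1.5,0],[[0.9,0,0],1.5,0]]}}

```text
time_s: 5.6
position: [0.447, 0.0221, 0.1541]
ee_rot: [0.694, 0.72, -0.0, -0.0]
wrist_force: [0.5, -2.1, 1.7]
gripper_width: 0.002
grip_force: 1.4
```

{"op": "send_rows", "data": {"deltas": [[[0.1,0,0],0,0],[[0.2,0,0],0,0],[[0.2,0,0],0,0]]}}

```text
time_s: 5.9
position: [0.4469, 0.023, 0.1541]
ee_rot: [0.694, 0.72, -0.001, 0.001]
wrist_force: [0.9, -7.2, 2.7]
gripper_width: 0.002
grip_force: 3.3
```

{"op": "send_rows", "data": {"deltas": [[[-1,0,0],0,0],[[-4,0,0],0,0],[[-8,0,-3],0,0],[[-12,0,-6],0,0],[[-14,0,-8],0,0],[[-14,0,-8],0,0],[[-14,0,-8],0,0]]}}

```text
time_s: 6.6
position: [0.4514, -0.1153, 0.2334]
ee_rot: [0.694, 0.72, 0.0, -0.001]
wrist_force: [0.2, -0.8, 0.1]
gripper_width: -0.005
grip_force: 0.0
```

```bash
python3 - <<'E'
from h import *
o={}
for n in("top","side"):
    c=cam(n); cv2.imwrite(f"pics/{n}3.png",c[0])
    for k in("red","yellow"):
        for b in blobs(c[0],k,8):
            p=onz(c,b[0],.218 if k=="red" else .164)
            if p[1]<.16: print(n,k,b,p.round(4))
print(env.observe()["wrist_force"],env.observe()["position"])
E
```

```text
top red ([224.6, 184.9], 31) [0.6013 0.0739 0.218 ]
top red ([259.0, 197.2], 33) [0.5805 0.0034 0.218 ]
top red ([210.9, 219.0], 36) [0.5299 0.0946 0.218 ]
top red ([246.1, 231.6], 42) [0.5093 0.0235 0.218 ]
top yellow ([233.8, 264.6], 116) [0.4499 0.0466 0.164 ]
side yellow ([227.8, 195.8], 86) [0.4512 0.0481 0.164 ]
[-0.19744675 -0.19101474 -0.34923341] [ 0.45060314 -0.11429258  0.23224157]
```

```bash
cat >> h.py <<'E'
C=np.array([.5553,.0489])
def wt(a,d=.0185,z=.203): return tool(a,d,.052,z,C)
def torque():
    s=env.observe(); F=s["wrist_force"]; p=s["position"][:2]; R=Ro.from_quat(s["ee_rot"]).as_matrix()[:2,0]
    q=p+.011*R/np.linalg.norm(R)-C; print("contact r",q.round(4),"tau",round(float(q[0]*F[1]-q[1]*F[0]),3),"Fball",round(float(q[0]*F[1]-q[1]*F[0])/.052,2))
E
python3 - <<'E'
from h import *
plan([wt(209,.036,.232),wt(209,.036),wt(209,.026),wt(209)])
E
```

```text
t 6.7 pos [ 0.4506 -0.1143  0.2322] xang 92.2 F [-0.2  -0.19 -0.35]
[[10.35, 8.06, 0.02], -26.8]
[[10.34, 8.07, 2.92], -26.8]
[[11.24, 7.62, 2.93], -26.8]
[[11.91, 7.28, 2.93], -26.8]
```

View pics/top3.png

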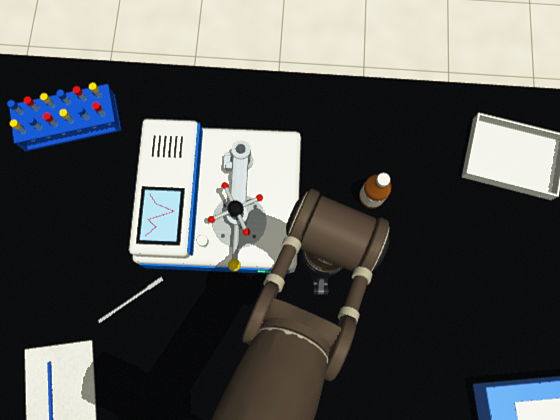

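The arm is home and parallel to the spectrometer: hub at (235,208), nose at (234,265), near spoke ball at (246,232).

{"op": "send_rows", "data": {"deltas": [[[5,4,0],-8,0],[[8,7,0],-16,0],[[10.3,8.1,0],-24,0],[[10.3,8.1,0],-26.8,0],[[10.3,8.1,1.5],-26.8,0],[[10.3,8.1,2.9],-26.8,0],[[10.3,8.1,2.9],-26.8,0],[[10.8,7.9,2.9],-26.8,0]]}}

```text
time_s: 7.5
position: [0.5261, -0.0048, 0.2039]
ee_rot: [0.508, 0.861, -0.001, -0.001]
wrist_force: [-0.4, 0.1, 0.9]
gripper_width: 0.0
grip_force: 0.0
```

```bash
python3 - <<'E'
from h import *
plan([wt(a) for a in (209,204,199,194,189,184,179,174)])
E
```

```text
t 7.5 pos [ 0.5261 -0.0048  0.2039] xang 118.9 F [-0.37  0.13  0.92]
[[1.43, -0.05, 0.1], -0.1]
[[1.89, -0.19, 0.1], 4.9]
[[2.36, -0.29, 0.1], 9.9]
[[2.84, -0.35, 0.1], 14.9]
[[3.32, -0.37, 0.1], 19.9]
[[3.8, -0.35, 0.1], 24.9]
[[4.28, -0.28, 0.1], 29.9]
[[4.75, -0.18, 0.1], 34.9]
```

{"op": "send_rows", "data": {"deltas": [[[0.7,0,0],0,0],[[1.3,0,0],0,0],[[1.9,-0.2,0],5,0],[[2.4,-0.3,0],10,0],[[2.8,-0.3,0],15,0],[[3.3,-0.4,0],20,0],[[3.8,-0.3,0],25,0],[[4.3,-0.3,0],30,0]]}}

```text
time_s: 8.3
position: [0.5041, 0.0298, 0.2056]
ee_rot: [0.715, 0.699, -0.001, 0.002]
wrist_force: [1.5, -4.2, -1.9]
gripper_width: 0.002
grip_force: 2.3
```

```bash
python3 - <<'E'
from h import *
torque()
plan([wt(a) for a in (177,172,167,162,157,152,147,142)])
E
```

```text
contact r [-0.0509 -0.0081] tau 0.225 Fball 4.33
t 8.3 pos [0.5041 0.0298 0.2056] xang 88.8 F [ 1.53 -4.17 -1.93]
[[0.33, -0.18, 0.26], 1.8]
[[0.79, -0.31, 0.26], 6.8]
[[1.27, -0.39, 0.26], 11.8]
[[1.75, -0.44, 0.26], 16.8]
[[2.23, -0.44, 0.25], 21.8]
[[2.71, -0.4, 0.25], 26.8]
[[3.18, -0.32, 0.25], 31.8]
[[3.65, -0.2, 0.25], 36.8]
```

{"op": "send_rows", "data": {"deltas": [[[0.4,-0.1,0.1],2,0],[[0.8,-0.2,0.1],7,0],[[1.3,-0.3,0.1],12,0],[[1.8,-0.4,0.1],17,0],[[2.2,-0.4,0.1],22,0],[[2.7,-0.4,0.1],27,0],[[3.2,-0.3,0.1],32,0],[[3.4,-0.2,0.1],34,0]]}}

```text
time_s: 9.1
position: [0.5019, 0.0639, 0.2046]
ee_rot: [0.888, 0.461, -0.001, 0.002]
wrist_force: [-0.9, -4.6, -0.7]
gripper_width: 0.001
grip_force: 2.2
```

```bash
python3 - <<'E'
from h import *
torque()
plan([wt(144,.03),wt(234,.036,.245),wt(234,.036)])
E
```

```text
contact r [-0.0471  0.024 ] tau 0.238 Fball 4.57
t 9.1 pos [0.5019 0.0639 0.2046] xang 54.8 F [-0.93 -4.58 -0.75]
[[-1.07, -0.01, 0.16], 0.8]
[[-3.42, 8.76, -4.02], -89.2]
[[-3.4, 8.75, 0.18], -89.2]
```

{"op": "send_rows", "data": {"deltas": [[[-1,0,0],0,0],[[-1.5,0,-2],0,0],[[-1.5,0,-4],-4,0],[[-2,2,-4],-12,0],[[-2.5,5,-4],-20,0],[[-3.4,8.8,-4],-28,0],[[-3.4,8.8,-4],-36,0],[[-3.4,8.8,-4],-44,0]]}}

```text
time_s: 9.9
position: [0.5552, -0.0143, 0.2447]
ee_rot: [0.648, 0.762, 0.0, 0.0]
wrist_force: [-0.7, 0.8, -0.4]
gripper_width: -0.001
grip_force: 0.0
```

```bash
python3 - <<'E'
from h import *
plan([wt(238,.036,.245),wt(238,.036)])
c=cam("top")
for b in blobs(c[0],"red",8):
    p=onz(c,b[0],.216)
    if p[1]<.16 and p[0]<.65: v=p[:2]-C; print(b,p.round(4),np.degrees(np.arctan2(v[1],v[0])).round(1)%360,np.linalg.norm(v).round(4))
E
```

```text
t 9.9 pos [ 0.5552 -0.0143  0.2447] xang 99.2 F [-0.71  0.78 -0.43]
[[-0.04, 0.3, -0.03], -48.8]
[[-0.05, 0.3, 4.17], -48.8]
([255.6, 222.2], 12) [0.5297 0.0064 0.216 ] 239.0 0.0496
```

{"op": "send_rows", "data": {"deltas": [[[0,0.4,0],-8,0],[[0,0.4,0],-16,0],[[0,0.4,0],-24,0],[[0,0.4,0],-32,0],[[0,0.4,0],-40,0],[[0,0.4,1],-48,0],[[0,0.4,2.5],-50,0],[[0,0.4,4.2],-50,0]]}}

```text
time_s: 10.75
position: [0.5591, -0.0125, 0.2031]
ee_rot: [0.268, 0.963, 0.0, 0.001]
wrist_force: [0.6, 0.3, -0.1]
gripper_width: -0.001
grip_force: 0.0
```

```bash
python3 - <<'E'
from h import *
plan([wt(240,.028)]+[wt(a) for a in (239,234,229,224,219,215,212)])
E
```

```text
t 10.75 pos [ 0.5591 -0.0125  0.2031] xang 148.9 F [ 0.64  0.28 -0.1 ]
[[0.6, -0.08, 0.0], -1.1]
[[1.64, -0.13, 0.0], -0.1]
[[2.1, -0.28, 0.0], 4.9]
[[2.57, -0.38, -0.0], 9.9]
[[3.05, -0.44, -0.0], 14.9]
[[3.53, -0.46, -0.0], 19.9]
[[3.92, -0.44, -0.0], 23.9]
[[4.2, -0.41, -0.0], 26.9]
```

{"op": "send_rows", "data": {"deltas": [[[0.8,-0.1,0],0,0],[[1.6,-0.1,0],0,0],[[2.1,-0.3,0],5,0],[[2.6,-0.4,0],10,0],[[2.8,-0.4,0],12.5,0],[[3.0,-0.4,0],15,0],[[3.2,-0.4,0],17,0]]}}

```text
time_s: 11.45
position: [0.5305, -0.0007, 0.2038]
ee_rot: [0.408, 0.913, -0.001, 0.003]
wrist_force: [2.3, -4.4, -3.2]
gripper_width: -0.0
grip_force: 2.5
```

```bash
python3 - <<'E'
from h import *
torque()
plan([wt(a) for a in (221,218.5,216,213.5,211,208.5,206)])
E
```

```text
contact r [-0.0321 -0.0415] tau 0.236 Fball 4.54
t 11.45 pos [ 0.5305 -0.0007  0.2038] xang 131.9 F [ 2.29 -4.39 -3.15]
[[0.27, -0.07, 0.08], 0.9]
[[0.5, -0.14, 0.07], 3.4]
[[0.73, -0.2, 0.07], 5.9]
[[0.97, -0.25, 0.07], 8.4]
[[1.21, -0.3, 0.07], 10.9]
[[1.45, -0.33, 0.07], 13.4]
[[1.69, -0.35, 0.07], 15.9]
```

{"op": "send_rows", "data": {"deltas": [[[0.3,-0.1,0],1,0],[[0.5,-0.1,0],3.5,0],[[0.7,-0.2,0],6,0],[[1.0,-0.2,0],8.5,0],[[1.2,-0.3,0],11,0],[[1.4,-0.3,0],13.5,0],[[1.5,-0.3,0],14.5,0]]}}

```text
time_s: 12.15
position: [0.5175, 0.0086, 0.2033]
ee_rot: [0.52, 0.854, -0.0, 0.002]
wrist_force: [0.8, -5.1, -2.7]
gripper_width: 0.001
grip_force: 2.5
```

```bash
python3 - <<'E'
from h import *
torque()
plan([wt(a) for a in (206,203.5,201,198.5,196,193.5,191)])
E
```

```text
contact r [-0.0429 -0.0305] tau 0.243 Fball 4.67
t 12.15 pos [0.5175 0.0086 0.2033] xang 117.4 F [ 0.84 -5.06 -2.66]
[[0.11, -0.03, 0.03], 1.4]
[[0.34, -0.1, 0.03], 3.9]
[[0.58, -0.16, 0.03], 6.4]
[[0.81, -0.21, 0.03], 8.9]
[[1.05, -0.25, 0.03], 11.4]
[[1.29, -0.28, 0.03], 13.9]
[[1.53, -0.3, 0.03], 16.4]
```

{"op": "send_rows", "data": {"deltas": [[[0.2,0,0],2,0],[[0.4,-0.1,0],4.5,0],[[0.6,-0.2,0],7,0],[[0.9,-0.2,0],9.5,0],[[1.1,-0.2,0],12,0],[[1.3,-0.3,0],14,0],[[1.4,-0.3,0],15,0]]}}

```text
time_s: 12.85
position: [0.508, 0.02, 0.2029]
ee_rot: [0.627, 0.779, -0.0, 0.001]
wrist_force: [1.2, -5.1, -3.7]
gripper_width: 0.001
grip_force: 2.6
```

```bash
python3 - <<'E'
from h import *
torque()
plan([wt(a) for a in (191,188.5,186,183.5,181,178.5,176)])
E
```

```text
contact r [-0.0497 -0.0182] tau 0.274 Fball 5.27
t 12.85 pos [0.508  0.02   0.2029] xang 102.4 F [ 1.19 -5.08 -3.67]
[[0.09, -0.0, -0.01], 1.4]
[[0.32, -0.07, -0.01], 3.9]
[[0.55, -0.13, -0.01], 6.4]
[[0.79, -0.18, -0.01], 8.9]
[[1.02, -0.22, -0.01], 11.4]
[[1.26, -0.25, -0.01], 13.9]
[[1.5, -0.27, -0.01], 16.4]
```

{"op": "send_rows", "data": {"deltas": [[[0.2,0,0],2,0],[[0.4,-0.1,0],4.5,0],[[0.6,-0.1,0],7,0],[[0.8,-0.2,0],9,0],[[0.9,-0.2,0],10,0],[[0.9,-0.2,0],10,0]]}}

```text
time_s: 13.45
position: [0.5037, 0.0283, 0.2027]
ee_rot: [0.692, 0.722, -0.001, 0.001]
wrist_force: [0.5, -5.9, -1.7]
gripper_width: 0.001
grip_force: 2.6
```

```bash
python3 - <<'E'
from h import *
torque()
plan([wt(a) for a in (181,178.5,176,173.5,171)])
E
```

```text
contact r [-0.0521 -0.0096] tau 0.314 Fball 6.04
t 13.45 pos [0.5037 0.0283 0.2027] xang 92.5 F [ 0.47 -5.94 -1.72]
[[0.12, 0.0, -0.03], 1.5]
[[0.35, -0.07, -0.03], 4.0]
[[0.58, -0.13, -0.03], 6.5]
[[0.82, -0.18, -0.03], 9.0]
[[1.06, -0.22, -0.03], 11.5]
```

{"op": "send_rows", "data": {"deltas": [[[0.2,0,0],2,0],[[0.4,-0.1,0],4.5,0],[[0.5,-0.1,0],5.5,0],[[0.5,-0.1,0],5.5,0]]}}

```text
time_s: 13.85
position: [0.5019, 0.0331, 0.2026]
ee_rot: [0.726, 0.688, -0.001, 0.0]
wrist_force: [-0.4, -5.3, -1.1]
gripper_width: 0.002
grip_force: 2.8
```

```bash
python3 - <<'E'
from h import *
torque()
plan([wt(a) for a in (176,173.5,171,168.5,166)])
E
```

```text
contact r [-0.0528 -0.0048] tau 0.279 Fball 5.36
t 13.85 pos [0.5019 0.0331 0.2026] xang 87.0 F [-0.38 -5.32 -1.14]
[[0.09, 0.02, -0.04], 1.0]
[[0.32, -0.06, -0.04], 3.5]
[[0.56, -0.12, -0.04], 6.0]
[[0.79, -0.17, -0.04], 8.5]
[[1.03, -0.21, -0.05], 11.0]
```

{"op": "send_rows", "data": {"deltas": [[[0.2,0,0],2.5,0],[[0.4,-0.1,0],5,0],[[0.6,-0.1,0],7.5,0],[[0.8,-0.2,0],10,0],[[0.9,-0.2,0],10.5,0]]}}

```text
time_s: 14.35
position: [0.4998, 0.042, 0.2024]
ee_rot: [0.786, 0.619, -0.002, 0.0]
wrist_force: [-1.8, -6.3, -0.2]
gripper_width: -0.002
grip_force: 3.3
```

```bash
python3 - <<'E'
from h import *
torque()
plan([wt(a) for a in (166,163.5,161,158.5,156)])
E
```

```text
contact r [-0.0529  0.0038] tau 0.341 Fball 6.55
t 14.35 pos [0.4998 0.042  0.2024] xang 76.4 F [-1.75 -6.31 -0.16]
[[0.16, 0.02, -0.06], 0.4]
[[0.39, -0.05, -0.06], 2.9]
[[0.62, -0.12, -0.06], 5.4]
[[0.85, -0.17, -0.06], 7.9]
[[1.09, -0.22, -0.06], 10.4]
```

```bash
cat >> h.py <<'E'
def avg(n=4):
    T=[]
    for i in range(n):
        optics.snapshot("wrist"); s=env.observe(); F=s["wrist_force"]; R=Ro.from_quat(s["ee_rot"]).as_matrix()[:2,0]
        q=s["position"][:2]+.011*R-C; T.append((q[0]*F[1]-q[1]*F[0])/.052)
    print("Fball avg",np.round(np.mean(T),2),np.round(T,2))
E
echo
```

{"op": "send_rows", "data": {"deltas": [[[0.2,0,0],1.5,0],[[0.4,-0.1,0],3.5,0],[[0.6,-0.1,0],5.5,0],[[0.6,-0.1,0],5.5,0]]}}

```text
time_s: 14.75
position: [0.4995, 0.0483, 0.2023]
ee_rot: [0.814, 0.58, -0.003, -0.0]
wrist_force: [-3.2, -5.4, 0.3]
gripper_width: 0.002
grip_force: 3.2
```

```bash
python3 - <<'E'
from h import *
torque(); avg()
plan([wt(a) for a in (161,158.5,156,153.5,151)])
E
```

```text
contact r [-0.0522  0.0098] tau 0.311 Fball 5.99
Fball avg 6.17 [6.54 5.46 6.82 5.87]
t 14.95 pos [0.4995 0.0483 0.2023] xang 71.0 F [-3.74 -5.15  1.02]
[[0.03, 0.05, -0.07], -0.0]
[[0.25, -0.02, -0.07], 2.5]
[[0.49, -0.09, -0.07], 5.0]
[[0.72, -0.15, -0.07], 7.5]
[[0.96, -0.19, -0.08], 10.0]
```

{"op": "send_rows", "data": {"deltas": [[[0.2,0,0],2.5,0],[[0.4,-0.1,0],5,0],[[0.5,-0.1,0],5.5,0],[[0.5,-0.1,0],5.5,0]]}}

```text
time_s: 15.35
position: [0.4996, 0.0533, 0.2021]
ee_rot: [0.841, 0.541, -0.003, -0.001]
wrist_force: [-4.7, -5.6, 1.0]
gripper_width: 0.003
grip_force: 3.5
```

```bash
python3 - <<'E'
from h import *
torque(); avg()
plan([wt(a) for a in (156,153.5,151,148.5,146)])
E
```

```text
contact r [-0.0511  0.0144] tau 0.352 Fball 6.77
Fball avg 6.97 [7.25 7.29 5.95 7.36]
t 15.55 pos [0.4996 0.0533 0.2021] xang 65.5 F [-4.89 -6.11  0.94]
[[0.01, 0.06, -0.09], -0.5]
[[0.24, -0.01, -0.09], 2.0]
[[0.47, -0.08, -0.09], 4.5]
[[0.7, -0.14, -0.09], 7.0]
[[0.94, -0.19, -0.09], 9.5]
```

{"op": "send_rows", "data": {"deltas": [[[0.2,0,0],2,0],[[0.4,-0.1,0],4,0],[[0.5,-0.1,0],4.5,0],[[0.5,-0.1,0],4.5,0]]}}

```text
time_s: 15.95
position: [0.5003, 0.0583, 0.202]
ee_rot: [0.862, 0.507, -0.004, -0.001]
wrist_force: [-4.5, -6.2, 1.0]
gripper_width: 0.005
grip_force: 3.7
```

```bash
python3 - <<'E'
from h import *
torque(); avg(6)
plan([wt(a) for a in (151,148.5,146,143.5)])
E
```

```text
contact r [-0.0496  0.0191] tau 0.392 Fball 7.54
Fball avg 7.55 [7.84 7.33 6.92 8.08 7.69 7.47]
t 16.25 pos [0.5003 0.0583 0.202 ] xang 61.0 F [-5.95 -5.54  1.7 ]
[[-0.01, 0.06, -0.1], -0.0]
[[0.22, -0.01, -0.1], 2.5]
[[0.45, -0.08, -0.1], 5.0]
[[0.69, -0.13, -0.1], 7.5]
```

{"op": "send_rows", "data": {"deltas": [[[0.1,0,0],1,0]]}}

```text
time_s: 16.35
position: [0.5005, 0.0591, 0.202]
ee_rot: [0.866, 0.5, -0.004, -0.001]
wrist_force: [-5.8, -5.4, 2.4]
gripper_width: -0.002
grip_force: 4.0
```

{"op": "send_rows", "data": {"deltas": [[[0.1,0,0],1,0]]}}

```text
time_s: 16.45
position: [0.5007, 0.0601, 0.202]
ee_rot: [0.871, 0.492, -0.005, -0.001]
wrist_force: [-6.5, -5.8, 2.6]
gripper_width: -0.002
grip_force: 4.1
```

```bash
python3 - <<'E'
from h import *
torque();avg(8)
c=cam("top"); cv2.imwrite("pics/top4.png",cv2.resize(c[0][130:290,160:360],(750,600),interpolation=2))
for b in blobs(c[0],"red",8):
    p=onz(c,b[0],.214)
    if p[1]<.16 and p[0]<.65: v=p[:2]-C; print(b,p.round(4),np.degrees(np.arctan2(v[1],v[0])).round(1)%360,np.linalg.norm(v).round(4))
plan([])
E
```

```text
contact r [-0.0489  0.0206] tau 0.419 Fball 8.05
Fball avg 7.19 [8.02 6.76 7.6  6.89 6.81 7.18 7.19 7.05]
([257.0, 222.8], 37) [0.5291 0.0037 0.214 ] 240.0 0.0522
t 16.9 pos [0.5007 0.0602 0.202 ] xang 59.0 F [-6.81 -4.69  2.23]
```

{"op": "send_rows", "data": {"deltas": [[[0.1,0,0],1,0]]}}

```text
time_s: 17.0
position: [0.5009, 0.061, 0.2019]
ee_rot: [0.875, 0.484, -0.005, -0.002]
wrist_force: [-7.2, -4.6, 1.8]
gripper_width: 0.001
grip_force: 4.1
```

{"op": "send_rows", "data": {"deltas": [[[0.1,0,0],1,0]]}}

```text
time_s: 17.1
position: [0.5012, 0.062, 0.2019]
ee_rot: [0.879, 0.477, -0.005, -0.002]
wrist_force: [-8.3, -3.8, 4.0]
gripper_width: -0.001
grip_force: 4.2
```

```bash
python3 - <<'E'
from h import *
torque();avg(4);plan([])
E
```

```text
contact r [-0.0481  0.0223] tau 0.369 Fball 7.09
Fball avg 7.9 [8.3  6.92 8.76 7.63]
t 17.3 pos [0.5013 0.0621 0.2019] xang 57.0 F [-8.22 -4.42  2.7 ]
```

View pics/top4.png

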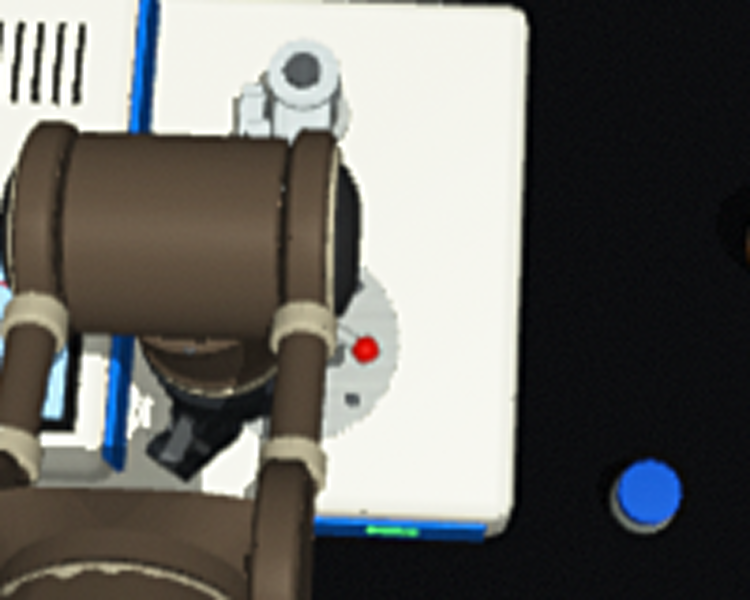

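The gripper finger stands on the spoke ball; the next ball shows at (366,349) in the crop, at about 240°. I'll back off briefly to check the force zero, then press again for a clean breakaway reading.

{"op": "send_rows", "data": {"deltas": [[[-0.3,0,0],0,0],[[-0.6,0,0],0,0],[[-0.6,0,0],0,0],[[-0.6,0,0],0,0]]}}

```text
time_s: 17.7
position: [0.5029, 0.058, 0.2029]
ee_rot: [0.879, 0.477, 0.001, 0.0]
wrist_force: [-0.7, -1.4, -0.1]
gripper_width: 0.001
grip_force: 0.0
```

```bash
python3 - <<'E'
from h import *
F=[];T=[];P=[]
c=cam("top")
for i in range(8):
    optics.snapshot("wrist"); s=env.observe(); F.append(s["wrist_force"]);T.append(s["ft_torque"])
print("zero",np.mean(F,0).round(2),np.std(F,0).round(2),np.mean(T,0).round(3))
for b in blobs(c[0],"red",8):
    p=onz(c,b[0],.214)
    if p[1]<.16 and p[0]<.65: v=p[:2]-C; print(p.round(4),np.degrees(np.arctan2(v[1],v[0])).round(1)%360)
plan([wt(a) for a in (150,149,148,147,146,145)])
E
```

```text
zero [ 0.07  0.12 -0.14] [0.22 0.38 0.73] [ 0.001 -0.009 -0.018]
[0.5277 0.0048 0.214 ] 238.0
t 18.15 pos [0.5025 0.0576 0.2023] xang 56.9 F [ 0.08 -0.48 -1.87]
[[0.02, -0.19, -0.07], -3.1]
[[0.11, -0.23, -0.07], -2.1]
[[0.2, -0.26, -0.07], -1.1]
[[0.29, -0.29, -0.07], -0.1]
[[0.38, -0.33, -0.07], 0.9]
[[0.48, -0.36, -0.07], 1.9]
```

{"op": "send_rows", "data": {"deltas": [[[0,-0.3,0],-1,0],[[0.1,-0.3,0],-1,0],[[0.2,-0.3,0],-1,0],[[0.3,-0.3,0],-1,0]]}}

```text
time_s: 18.55
position: [0.5013, 0.0615, 0.2022]
ee_rot: [0.875, 0.484, -0.001, 0.0]
wrist_force: [-1.1, -2.9, 2.0]
gripper_width: 0.004
grip_force: 1.2
```

```bash
python3 - <<'E'
from h import *
torque();avg(4);plan([])
E
```

```text
contact r [-0.0482  0.0219] tau 0.162 Fball 3.12
Fball avg 1.83 [1.96 2.14 2.19 1.02]
t 18.75 pos [0.5013 0.0615 0.2022] xang 57.9 F [-0.13 -1.04  0.97]
```

{"op": "send_rows", "data": {"deltas": [[[0.1,0,0],0,0]]}}

```text
time_s: 18.85
position: [0.5014, 0.0618, 0.2022]
ee_rot: [0.875, 0.484, -0.001, 0.0]
wrist_force: [-3.1, -4.9, 2.4]
gripper_width: 0.003
grip_force: 2.8
```

```bash
python3 - <<'E'
from h import *
torque();avg(4);plan([])
E
```

```text
contact r [-0.048   0.0222] tau 0.304 Fball 5.84
Fball avg 4.66 [5.24 4.51 4.42 4.47]
t 19.05 pos [0.5014 0.0618 0.2022] xang 57.9 F [-3.05 -3.43  2.11]
```

{"op": "send_rows", "data": {"deltas": [[[0.1,0,0],0,0]]}}

```text
time_s: 19.15
position: [0.5015, 0.0621, 0.2021]
ee_rot: [0.875, 0.485, -0.002, 0.001]
wrist_force: [-4.3, -6.3, 3.3]
gripper_width: -0.001
grip_force: 3.8
```

```bash
python3 - <<'E'
from h import *
torque();avg(4);plan([])
E
```

```text
contact r [-0.0479  0.0225] tau 0.401 Fball 7.7
Fball avg 6.86 [7.56 7.27 6.27 6.33]
t 19.35 pos [0.5016 0.0621 0.2021] xang 58.0 F [-4.35 -4.83  2.57]
```

{"op": "send_rows", "data": {"deltas": [[[0.1,0,0],0,0]]}}

```text
time_s: 19.45
position: [0.5018, 0.0626, 0.2021]
ee_rot: [0.875, 0.484, -0.002, 0.001]
wrist_force: [-4.9, -6.4, 3.3]
gripper_width: -0.001
grip_force: 3.9
```

```bash
python3 - <<'E'
from h import *
torque();plan([])
E
```

```text
contact r [-0.0476  0.0231] tau 0.416 Fball 8.0
t 19.45 pos [0.5018 0.0626 0.2021] xang 58.0 F [-4.92 -6.35  3.34]
```

{"op": "send_rows", "data": {"deltas": [[[0.1,0,0],1,0]]}}

```text
time_s: 19.55
position: [0.5021, 0.0636, 0.2021]
ee_rot: [0.879, 0.477, -0.003, 0.0]
wrist_force: [-5.4, -6.5, 3.6]
gripper_width: 0.005
grip_force: 3.9
```

```bash
python3 - <<'E'
from h import *
torque();avg(4);plan([])
E
```

```text
contact r [-0.0472  0.0239] tau 0.434 Fball 8.34
Fball avg 7.71 [7.67 7.01 8.09 8.08]
t 19.75 pos [0.5022 0.0637 0.2021] xang 57.0 F [-5.1  -6.31  3.3 ]
```

{"op": "send_rows", "data": {"deltas": [[[0.1,0,0],1,0]]}}

```text
time_s: 19.85
position: [0.5024, 0.0645, 0.2021]
ee_rot: [0.883, 0.469, -0.003, 0.0]
wrist_force: [-4.8, -5.9, 3.7]
gripper_width: -0.002
grip_force: 4.0
```

```bash
python3 - <<'E'
from h import *
torque();plan([])
E
```

```text
contact r [-0.0467  0.0247] tau 0.394 Fball 7.58
t 19.85 pos [0.5024 0.0645 0.2021] xang 55.9 F [-4.85 -5.88  3.7 ]
```

{"op": "send_rows", "data": {"deltas": [[[0.1,0,0],1,0]]}}

```text
time_s: 19.95
position: [0.5027, 0.0654, 0.202]
ee_rot: [0.887, 0.461, -0.003, 0.0]
wrist_force: [-6.2, -4.9, 4.5]
gripper_width: 0.0
grip_force: 4.1
```

```bash
python3 - <<'E'
from h import *
torque();plan([])
E
```

```text
contact r [-0.0463  0.0255] tau 0.386 Fball 7.43
t 19.95 pos [0.5027 0.0654 0.202 ] xang 54.9 F [-6.24 -4.91  4.52]
```

{"op": "send_rows", "data": {"deltas": [[[0.1,0,0],1,0]]}}

```text
time_s: 20.05
position: [0.503, 0.0664, 0.202]
ee_rot: [0.891, 0.453, -0.003, -0.0]
wrist_force: [-7.6, -4.8, 4.6]
gripper_width: -0.001
grip_force: 4.1
```

```bash
python3 - <<'E'
from h import *
torque();avg(4);plan([])
E
```

```text
contact r [-0.0458  0.0264] tau 0.421 Fball 8.1
Fball avg 7.53 [8.49 7.01 6.59 8.05]
t 20.25 pos [0.5031 0.0665 0.202 ] xang 54.0 F [-6.97 -5.12  4.85]
```

```bash
python3 - <<'E'
from h import *
for n in("top","side","wrist"):
    c=cam(n); cv2.imwrite(f"pics/{n}5.png",c[0])
    for b in blobs(c[0],"red",8):
        p=onz(c,b[0],.212)
        v=p[:2]-C
        if np.linalg.norm(v)<.08: print(n,b,p.round(4),np.degrees(np.arctan2(v[1],v[0])).round(1)%360,np.linalg.norm(v).round(4))
    for b in blobs(c[0],"yellow",30):
        p=onz(c,b[0],.164)
        if p[1]<.2: print(n,"nose",b,p.round(4))
s=env.observe(); print(s["ft_torque"].round(3))
E
```

```text
top ([253.0, 189.5], 26) [0.5972 0.0168 0.212 ] 322.6 0.0528
top ([255.0, 225.3], 40) [0.5243 0.0073 0.212 ] 233.3 0.0519
side ([269.6, 151.9], 17) [0.5887 0.0962 0.212 ] 54.8 0.0579
side ([289.5, 166.0], 26) [0.5989 0.022  0.212 ] 328.3 0.0512
side ([264.4, 177.5], 33) [0.5262 0.011  0.212 ] 232.5 0.0478
side nose ([227.6, 195.7], 96) [0.451  0.0487 0.164 ]
wrist ([419.3, 125.2], 1373) [0.5878 0.0909 0.212 ] 52.3 0.0531
wrist ([274.5, 254.5], 965) [0.5137 0.0802 0.212 ] 143.0 0.0521
wrist ([531.4, 258.4], 1064) [0.5992 0.0159 0.212 ] 323.1 0.055
wrist ([382.2, 371.0], 143) [0.5195 0.0026 0.212 ] 232.2 0.0585
wrist nose ([218.7, 309.0], 562) [0.4528 0.0535 0.164 ]
[-0.78   0.993  0.007]
```

View pics/side5.png

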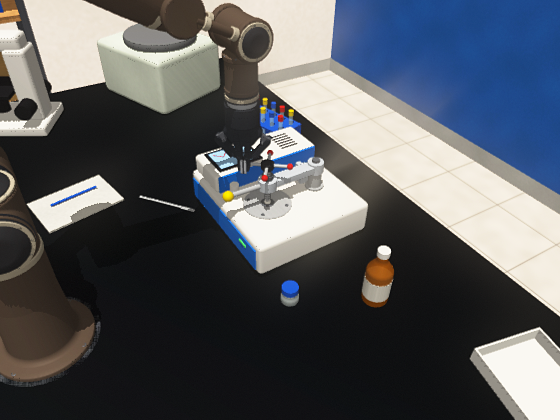

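View pics/wrist5.png

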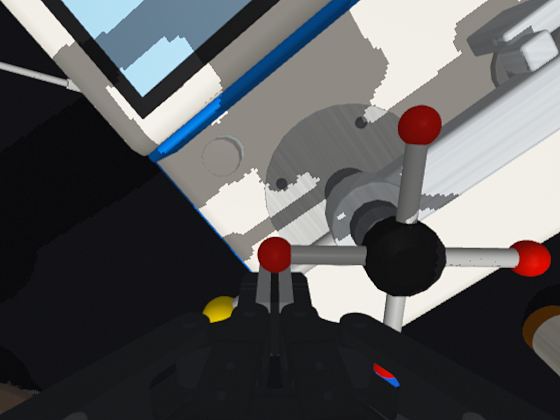

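The wrist view shows the red ball at (275,255), seated against the closed fingertips. The side view shows the nose at home (228,196), with the pot and bottle untouched. I'll continue in small steps along the true arc.

{"op": "send_rows", "data": {"deltas": [[[0,-0.2,0],0,0],[[0,-0.2,0],0,0],[[0.1,-0.2,0],1,0]]}}

```text
time_s: 20.7
position: [0.5033, 0.0676, 0.2021]
ee_rot: [0.895, 0.446, -0.002, 0.001]
wrist_force: [-3.4, -6.5, 3.5]
gripper_width: 0.002
grip_force: 3.9
```

```bash
python3 - <<'E'
from h import *
torque();plan([])
E
```

```text
contact r [-0.0454  0.0275] tau 0.387 Fball 7.44
t 20.7 pos [0.5033 0.0676 0.2021] xang 52.9 F [-3.38 -6.48  3.5 ]
```

{"op": "send_rows", "data": {"deltas": [[[0.1,0,0],1,0]]}}

```text
time_s: 20.8
position: [0.5037, 0.0686, 0.202]
ee_rot: [0.899, 0.438, -0.002, 0.001]
wrist_force: [-5.4, -6.7, 3.6]
gripper_width: -0.004
grip_force: 4.0
```

```bash
python3 - <<'E'
from h import *
torque();avg(4);plan([])
E
```

```text
contact r [-0.0449  0.0283] tau 0.451 Fball 8.68
Fball avg 7.85 [7.71 8.28 7.56 7.85]
t 21.0 pos [0.5037 0.0687 0.202 ] xang 52.0 F [-3.78 -6.72  3.14]
```

```bash
python3 - <<'E'
from h import *
E=[];F=[];T=[]
for i in range(10):
    optics.snapshot("wrist"); s=env.observe(); E.append(s["effort"]);F.append(s["wrist_force"]);T.append(s["ft_torque"])
E=np.array(E);F=np.mean(F,0);p=s["position"]
print(E.mean(0).round(3),E.std(0).round(3)); print(F.round(2),np.mean(T,0).round(3),"tau1 pred",(p[0]*F[1]-p[1]*F[0]).round(3),s["joint_pos"].round(4))
torque();avg(4)
E
```

```text
[ 3.0120e+00 -3.0615e+01 -2.7491e+01  1.6760e+00 -1.2920e+00 -1.2000e-02] [0.002 0.003 0.    0.001 0.001 0.   ]
[-4.11 -6.44  2.57] [-1.037  0.621 -0.021] tau1 pred -2.962 [ 0.052   0.1173  1.9292 -0.0039  1.0985  0.7176]
contact r [-0.0449  0.0284] tau 0.419 Fball 8.06
Fball avg 8.08 [7.87 7.06 9.08 8.32]
```

```bash
cat >> h.py <<'E'
def eff():
    s=env.observe(); e=s["effort"]; q1=s["joint_pos"][0]; R=Ro.from_quat(s["ee_rot"]).as_matrix()[:2,0]
    P=s["position"][:2]+.011*R; q=P-C; Fr=e[4]/.291
    # e0=-(Px Fy-Py Fx); Fr=Fx cos+Fy sin
    Fx,Fy=np.linalg.solve([[P[1],-P[0]],[np.cos(q1),np.sin(q1)]],[e[0],Fr])
    print("eff F",round(Fx,2),round(Fy,2),"Fball",round((q[0]*Fy-q[1]*Fx)/.052,2),"ang",np.degrees(np.arctan2(q[1],q[0])).round(1),"grip",round(s["grip_force"],2))
E
python3 -c "
from h import *
eff()"
```

```text
eff F -4.1 -6.52 Fball 7.86 ang 147.6 grip 3.78
```

{"op": "send_rows", "data": {"deltas": [[[0.1,-0.1,0],1,0]]}}

```text
time_s: 21.8
position: [0.5039, 0.0697, 0.2021]
ee_rot: [0.903, 0.43, -0.002, 0.002]
wrist_force: [-2.3, -7.8, 1.7]
gripper_width: -0.002
grip_force: 3.8
```

```bash
python3 -c "
from h import *
eff();torque()"
```

```text
eff F -2.53 -7.71 Fball 8.02 ang 146.6 grip 3.84
contact r [-0.0445  0.0293] tau 0.413 Fball 7.94
```

{"op": "send_rows", "data": {"deltas": [[[0.1,0,0],1,0]]}}

```text
time_s: 21.9
position: [0.5044, 0.0705, 0.202]
ee_rot: [0.907, 0.422, -0.002, 0.001]
wrist_force: [-3.8, -7.0, 2.9]
gripper_width: -0.0
grip_force: 4.0
```

```bash
python3 -c "
from h import *
eff();torque()
optics.snapshot('top');eff();optics.snapshot('top');optics.snapshot('top');eff()"
```

```text
eff F -3.89 -7.2 Fball 8.32 ang 145.6 grip 3.96
contact r [-0.0438  0.03  ] tau 0.42 Fball 8.07
eff F -3.58 -7.21 Fball 8.16 ang 145.5 grip 3.87
eff F -3.47 -7.14 Fball 8.02 ang 145.5 grip 3.77
```

{"op": "send_rows", "data": {"deltas": [[[0.1,-0.1,0],1,0]]}}

```text
time_s: 22.15
position: [0.5047, 0.0716, 0.2021]
ee_rot: [0.91, 0.414, -0.002, 0.002]
wrist_force: [-2.0, -9.5, 1.5]
gripper_width: 0.002
grip_force: 3.8
```

```bash
python3 -c "
from h import *
eff()"
```

```text
eff F -1.95 -8.38 Fball 8.16 ang 144.5 grip 3.82
```

{"op": "send_rows", "data": {"deltas": [[[0.1,0,0],1,0]]}}

```text
time_s: 22.25
position: [0.5051, 0.0725, 0.202]
ee_rot: [0.914, 0.406, -0.002, 0.002]
wrist_force: [-3.4, -8.3, 2.8]
gripper_width: 0.001
grip_force: 3.9
```

```bash
python3 -c "
from h import *
eff();torque();plan([])"
```

```text
eff F -3.29 -7.82 Fball 8.44 ang 143.4 grip 3.93
contact r [-0.0428  0.0317] tau 0.462 Fball 8.89
t 22.25 pos [0.5051 0.0725 0.202 ] xang 47.9 F [-3.41 -8.28  2.82]
```

{"op": "send_rows", "data": {"deltas": [[[0.1,0,0],1,0],[[0.2,-0.1,0],2,0],[[0.25,-0.1,0],2.5,0]]}}

```text
time_s: 22.55
position: [0.5061, 0.0748, 0.202]
ee_rot: [0.922, 0.386, -0.002, 0.002]
wrist_force: [-2.7, -8.7, 1.6]
gripper_width: 0.002
grip_force: 3.9
```

```bash
python3 - <<'E'
from h import *
eff();torque()
c=cam("top");w=cam("wrist")
for n,c in(("top",c),("wrist",w)):
    for b in blobs(c[0],"red",20):
        p=onz(c,b[0],.212); v=p[:2]-C
        if np.linalg.norm(v)<.08: print(n,np.degrees(np.arctan2(v[1],v[0])).round(1)%360,np.linalg.norm(v).round(4))
eff()
E
```

```text
eff F -2.84 -8.54 Fball 8.64 ang 140.8 grip 3.93
contact r [-0.0414  0.0337] tau 0.45 Fball 8.66
top 314.0 0.0522
top 223.9 0.0517
wrist 43.5 0.0532
wrist 133.7 0.0523
wrist 314.2 0.0547
wrist 223.2 0.0587
eff F -2.62 -8.41 Fball 8.4 ang 140.8 grip 3.82
```

Moving force is now about 8.6 N at the ball, in the middle of the passing band allowing for a small under-reading. I'll stop here and back off cleanly.

{"op": "send_rows", "data": {"deltas": [[[-0.4,0,0],0,0],[[-1,0,0],0,0],[[-1.5,0,0],0,0],[[-1.5,0,-3],0,0],[[-1.5,0,-7],0,0],[[-1.5,-5,-10],0,0],[[-1.5,-10,-10],0,0],[[-1.5,-12,-10],0,0]]}}

```text
time_s: 23.45
position: [0.4096, 0.1528, 0.304]
ee_rot: [0.922, 0.386, 0.002, -0.001]
wrist_force: [0.0, -0.6, 0.2]
gripper_width: 0.002
grip_force: 0.0
```

{"op": "send_rows", "data": {"deltas": [[[0,-4,0],0,0],[[0,-4,0],0,0],[[0,-4,0],0,0],[[0,-4,0],0,0]]}}

```text
time_s: 23.85
position: [0.3829, 0.1786, 0.3024]
ee_rot: [0.922, 0.386, 0.0, 0.0]
wrist_force: [0.6, -0.3, 0.0]
gripper_width: -0.001
grip_force: 0.0
```

```bash
python3 - <<'E'
from h import *
eff()
for n in("top","side"):
    c=cam(n); cv2.imwrite(f"pics/{n}6.png",c[0])
    for b in blobs(c[0],"red",8):
        p=onz(c,b[0],.211); v=p[:2]-C
        if np.linalg.norm(v)<.08: print(n,p.round(4),np.degrees(np.arctan2(v[1],v[0])).round(1)%360)
    for b in blobs(c[0],"yellow",30):
        p=onz(c,b[0],.164)
        if p[1]<.2: print(n,"nose",p.round(4))
plan([])
E
```

```text
eff F 0.37 -0.91 Fball 1.91 ang 140.1 grip 0.0
top [0.5931 0.0861 0.211 ] 44.5
top [0.5916 0.0112 0.211 ] 313.9
top [0.5194 0.0869 0.211 ] 133.4
top [0.5182 0.0131 0.211 ] 224.0
top nose [0.4501 0.0468 0.164 ]
side [0.5964 0.0922 0.211 ] 46.5
side [0.5205 0.0915 0.211 ] 129.2
side [0.594  0.0166 0.211 ] 320.2
side [0.5201 0.0174 0.211 ] 221.8
side nose [0.4511 0.049  0.164 ]
t 23.95 pos [0.3831 0.1783 0.3023] xang 45.4 F [ 0.7  -0.64  0.54]
```

View pics/side6.png

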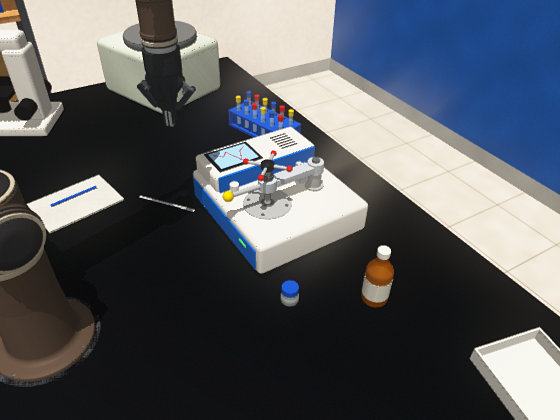

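Everything stands in place and the nose is home: nose at (228,196), vial at (234,187). I'll make one gentle breakaway check on the fresh spoke (224°), because the stiffness rose more slowly than described.

```bash
python3 - <<'E'
from h import *
plan([(.47,.0,.26,100),wt(224,.032,.26),wt(224,.032,.2)])
E
```

```text
t 23.95 pos [0.3831 0.1783 0.3023] xang 45.4 F [ 0.7  -0.64  0.54]
[[-6.58, 18.71, 4.23], -54.6]
[[-2.38, 24.42, 4.23], -88.6]
[[-2.38, 24.42, 10.23], -88.6]
```

{"op": "send_rows", "data": {"deltas": [[[-3,5,1],-8,0],[[-5,10,2],-16,0],[[-6,15,3],-24,0],[[-6.5,19,4],-32,0],[[-4,22,4.2],-40,0],[[-2.4,24.4,4.2],-48,0],[[-2.4,24.4,4.2],-56,0],[[-2.4,24.4,4.2],-64,0]]}}

```text
time_s: 24.75
position: [0.5405, -0.0116, 0.2587]
ee_rot: [0.58, 0.815, -0.001, -0.001]
wrist_force: [-0.9, 0.2, 0.9]
gripper_width: -0.004
grip_force: 0.0
```

{"op": "send_rows", "data": {"deltas": [[[0,0,0],-8,0],[[0,0,0],-16,0],[[0,0,0],-24.6,0],[[0,0,0],-24.6,0],[[0,0,0],-24.6,0]]}}

```text
time_s: 25.25
position: [0.5395, -0.0103, 0.26]
ee_rot: [0.396, 0.918, -0.0, -0.0]
wrist_force: [0.1, -0.0, -0.8]
gripper_width: 0.0
grip_force: 0.0
```

```bash
python3 - <<'E'
from h import *
s=env.observe();print(s["effort"].round(3),s["joint_pos"].round(3))
plan([wt(224,.032,.26),wt(224,.032,.2),wt(224,.024,.2),wt(224,.0185,.2)])
E
```

```text
[-2.6000e-02 -3.3253e+01 -2.7964e+01 -1.0000e-03  1.0000e-03 -3.1000e-02] [-0.1    0.117  1.805 -0.     1.22  -0.856]
t 25.25 pos [ 0.5395 -0.0103  0.26  ] xang 133.3 F [ 0.07 -0.01 -0.75]
[[-0.04, 0.05, -0.0], -0.7]
[[-0.04, 0.05, 6.0], -0.7]
[[0.76, 0.04, 6.0], -0.7]
[[1.31, 0.03, 6.0], -0.7]
```

{"op": "send_rows", "data": {"deltas": [[[0,0,2],0,0],[[0,0,4],0,0],[[0,0,6],0,0],[[0.4,0,6],0,0],[[0.8,0,6],0,0],[[1.2,0,6],0,0],[[1.4,0,6],0,0]]}}

```text
time_s: 25.95
position: [0.5308, 0.0005, 0.2018]
ee_rot: [0.394, 0.919, 0.0, 0.002]
wrist_force: [2.4, -2.7, -2.1]
gripper_width: 0.003
grip_force: 1.9
```

```bash
python3 -c "
from h import *
eff();torque();plan([])"
```

```text
eff F 2.61 -2.65 Fball 3.66 ang -128.4 grip 1.87
contact r [-0.0321 -0.0404] tau 0.184 Fball 3.54
t 25.95 pos [5.308e-01 5.000e-04 2.018e-01] xang 133.6 F [ 2.43 -2.68 -2.11]
```

{"op": "send_rows", "data": {"deltas": [[[0.1,0,0],0,0]]}}

```text
time_s: 26.05
position: [0.5307, 0.0006, 0.2018]
ee_rot: [0.394, 0.919, -0.0, 0.003]
wrist_force: [2.3, -4.5, -0.5]
gripper_width: 0.002
grip_force: 2.6
```

```bash
python3 -c "
from h import *
eff();torque();plan([])"
```

```text
eff F 3.48 -4.0 Fball 5.17 ang -128.6 grip 2.64
contact r [-0.0322 -0.0403] tau 0.238 Fball 4.59
t 26.05 pos [0.5307 0.0006 0.2018] xang 133.6 F [ 2.29 -4.54 -0.54]
```

{"op": "send_rows", "data": {"deltas": [[[0.1,0,0],0,0]]}}

```text
time_s: 26.15
position: [0.5306, 0.0007, 0.2018]
ee_rot: [0.394, 0.919, -0.0, 0.004]
wrist_force: [4.9, -6.7, -0.7]
gripper_width: 0.002
grip_force: 3.6
```

```bash
python3 -c "
from h import *
eff();torque();plan([])"
```

```text
eff F 4.8 -5.62 Fball 7.2 ang -128.7 grip 3.64
contact r [-0.0323 -0.0402] tau 0.413 Fball 7.94
t 26.15 pos [0.5306 0.0007 0.2018] xang 133.6 F [ 4.88 -6.72 -0.7 ]
```

{"op": "send_rows", "data": {"deltas": [[[0.05,0,0],0,0]]}}

```text
time_s: 26.25
position: [0.5306, 0.0008, 0.2018]
ee_rot: [0.394, 0.919, -0.0, 0.004]
wrist_force: [5.0, -5.4, -1.4]
gripper_width: 0.003
grip_force: 3.8
```

```bash
python3 -c "
from h import *
eff();torque();plan([])"
```

```text
eff F 5.05 -5.92 Fball 7.57 ang -128.8 grip 3.82
contact r [-0.0323 -0.0401] tau 0.377 Fball 7.25
t 26.25 pos [0.5306 0.0008 0.2018] xang 133.6 F [ 5.01 -5.44 -1.44]
```

{"op": "send_rows", "data": {"deltas": [[[0.05,0,0],0,0]]}}

```text
time_s: 26.35
position: [0.5306, 0.0008, 0.2019]
ee_rot: [0.394, 0.919, -0.001, 0.004]
wrist_force: [4.9, -6.9, -2.1]
gripper_width: 0.002
grip_force: 4.2
```

```bash
python3 -c "
from h import *
eff();torque();plan([])"
```

```text
eff F 5.65 -6.54 Fball 8.42 ang -128.8 grip 4.25
contact r [-0.0323 -0.0401] tau 0.42 Fball 8.08
t 26.35 pos [0.5306 0.0008 0.2019] xang 133.6 F [ 4.91 -6.91 -2.14]
```

{"op": "send_rows", "data": {"deltas": [[[0.05,0,0],0,0]]}}

```text
time_s: 26.45
position: [0.5304, 0.001, 0.2019]
ee_rot: [0.394, 0.919, -0.001, 0.005]
wrist_force: [6.2, -6.9, -1.2]
gripper_width: -0.004
grip_force: 4.3
```

```bash
python3 -c "
from h import *
eff();torque();print(env.observe()['position'].round(5))
optics.snapshot('top');eff();print(env.observe()['position'].round(5))"
```

```text
eff F 5.72 -6.77 Fball 8.63 ang -129.1 grip 4.32
contact r [-0.0325 -0.04  ] tau 0.472 Fball 9.07
[0.5304  0.00096 0.20186]
eff F 5.63 -6.58 Fball 8.43 ang -129.1 grip 4.23
[0.53038 0.00099 0.20187]
```

The wheel breaks away at about 8.7 N, so the clamp is right. Backing off and handing in.

{"op": "send_rows", "data": {"deltas": [[[-0.4,0,0],0,0],[[-1,0,0],0,0],[[-1.5,0,0],0,0],[[-1.5,0,-4],0,0],[[-1.5,0,-8],0,0],[[-5,0,-12],0,0],[[-5,0,-12],0,0],[[-5,0,-12],0,0]]}}

```text
time_s: 27.3
position: [0.5627, -0.0334, 0.3215]
ee_rot: [0.395, 0.919, 0.001, 0.001]
wrist_force: [-0.0, 0.6, 0.2]
gripper_width: 0.001
grip_force: 0.0
```

```bash
python3 - <<'E'
from h import *
c=cam("side")
print([onz(c,b[0],.164).round(4) for b in blobs(c[0],"yellow",80)], env.observe()["wrist_force"].round(2), env.observe()["position"].round(3))
print(env.close_job())
E
```

```text
[array([0.4507, 0.0476, 0.164 ])] [-0.3   0.05 -1.6 ] [ 0.561 -0.033  0.32 ]
the job is handed in; nothing more can be done
None
```

The job is handed in at about 27 s: the pressure arm is home on its stop, the star wheel is tightened to about 8.7 N at the spoke end (though the force rose more slowly per turn than described), the other objects stand where they were, and the robot touches nothing.

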